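# Push the low pot up onto the bamboo board

### The arm

A 6-joint arm with a two-finger parallel gripper is mounted at the origin on the work surface. World frame = base frame: x ahead of the robot, y to its left, z up, the work surface at z = 0. Lengths are in mm, angles in rad, forces in N, time in s.
With the tool pointing down it reaches from about 300 to 950 mm from the base axis. Payload 3.1 kg.
Tool frame: the origin (TCP) lies midway between the tips of the shut fingers; the grasp point (between the pads) lies r.grip_point_offset behind it (r.grip_point_offset is the distance from the TCP to the grasp point, in mm); y points along the fingers, x is the direction in which the jaws open and shut, and the axes are right-handed (so a half turn about y gives the same grasp; the last joint's range is limited). The gripper opens to 85 mm and grips with 20 to 120 N. Pads are 22 mm wide; open, the fingers measure 114 mm over their backs; the gripper's body (76 mm by 85 mm) begins 54 mm behind the grasp point. The pads swing forward as they close: fully open they stand 13 mm farther back than shut.
Start: joints at [-0.07, 0.308, 1.634, -0, 1.2, -0.07], TCP at [625.006, -0.028, 231.272] pointing down, gripper open.
Joint ranges: [-3.06, 3.06], [-0.79, 1.96], [0.05, 2.63], [-1.19, 4.34], [0.05, 2.64], [-2.94, 2.94]. Speed limits (rad/s): [2.79, 2.79, 3.14, 3.14, 3.14, 3.14].

### API

Orientations are given as a unit quaternion [x, y, z, w].
In Python, from rig import r gives the robot as it stands.
- The arm moves only by the tool servo_tool, never from a script. Its arguments are lists of equal length, an entry for each row: "travel": the shift along the tool's x, y, z in cm, a list of three; "rotation": the turn, a rotation vector about the tool's x, y, z in degrees, a list of three. A call has 1 to 8 rows; each row is the pose to reach, as a shift and turn from the pose commanded when the call began, along the tool's axes at that moment; what a row does not reach only later rows make up. A row lasts 1/12 s, in which the tool goes at most 41.7 mm and 7.16 degrees, less where a joint would pass 70% of its speed; a pose out of reach is approached as far as the arm can. A call with a gripper value outside its range is refused whole. "fingers" is the opening, from -1 (shut) to 1 (fully open), set as the call begins (left out, the last holds). The fingers move at their own pace and stop on an object; "newtons" is the grip in N (left out, the last holds). Time passes only in rows, so rows that repeat a pose let the fingers close. It gives the time, the measured TCP pose, the force and the opening at its end, in the units of the state.
- r.get_obs(): the state, without advancing time (a new reading comes with each control period).
- r.read_camera(name): name is "scene" or "side" or "wrist"; returns the picture (480x640x3 uint8, red, green, blue); there is no depth.
- r.calibration(name): a dict with "intrinsics" (3x3 intrinsics, pixels), "R" (3x3) and "t" (3): a world point X has camera coordinates R X + t. Camera axes: x right, y down, z forward; pixel columns grow to the right and rows downward; lengths in mm; the calibration is good to about 2 mm. A picture is of the moment at which its call begins: read the wrist's pose just before it. calibration takes no time and is no camera call; for the wrist camera it gives the pose at the moment of the call.
- r.finish_job(): hands the job in, once; it reports no verdict.
The state is a dict: "clock": time; "joint_positions": joint angles; "joint_vel": joint speeds; "joint_torque": joint torques, N m; "tcp_pos": TCP position; "tcp_rot": TCP orientation; "wrist_force": force on the tool from outside, world axes, zero at the start; "moment": the same for the moment, N m; "finger_gap": opening from 0.0 (shut) to 1.0 (fully open).
Only numpy, scipy, OpenCV 4.12 (cv2) and the standard library are available. Lean on these libraries where they do the work, as an engineer would, in place of code of your own. Each camera call takes 0.05 s, during which the arm holds its last target. There are 200 camera calls.

### The job

Of the two green ceramic pots, push the low, wide one along the windowsill and up the ramp of the bamboo board, and leave it standing in the middle of the board's flat top. Slide it, do not lift it or tip it over, and leave the taller herb pot and the glass tumbler where they stand.

Things in the scene. Friction and masses are not known exactly. Their poses are not given: they have to be found in the camera images.
- low_pot: Low, wide, round green ceramic pot of soil and tiny seedlings: 55 mm tall (seedlings to 60), base 88 mm across, belly 100 mm across from 18 to 32 mm above the base, rim 92 mm. 0.2 to 0.45 kg, loose. Starts on the sill left or right of the board, clear of the ramp's foot by 15 mm or more. Origin: centre of its underside, z up along its axis.
- board: Bamboo board fixed to the sill, 200 mm (its x) by 250 mm (its y). The middle 150 mm of y is a flat top 10 mm above the sill; at both ends a plain ramp runs down from there to the sill over 50 mm (11 degrees). The sides at x = +100 and -100 mm are upright edges. Origin: centre of the underside, at sill height, z up. Its y runs left-right of the robot, turned up to 9 degrees.
- tall_pot: Taller, narrower herb pot of the same green ceramic: 105 mm tall, 60 mm across at the foot, 82 mm at the rim, leaves up to 165 mm. A bystander, on the sill beyond the other end of the board. Origin: centre of its underside, z up.
- tumbler: Clear glass tumbler, 100 mm tall, 70 mm across at the rim, standing on the sill beyond the board as seen from the robot. A bystander. Origin: centre of its underside, z up.
There are look-alikes about, which are no part of the job. What is shaped like the low_pot but blue or red is not meant.

How it is judged (in metres and radians):
At the end, for the whole second after the job is handed in: The low pot stands upright and at rest with its whole base on the board's flat top: its centre within 25 mm of the board's middle along the board's length and within 30 mm across it (y of low_pot in the frame of board between -0.025 and 0.025 m and x of low_pot in the frame of board between -0.03 and 0.03 m and height (world z) of low_pot between 0.007 and 0.014 m and angle between low_pot's own z axis and vertical below 0.06 rad and linear speed of low_pot below 0.01 m/s); the robot touches nothing.
It fails at once if the low pot is lifted: above the board's top by more than 15 mm, or off the bare sill by more than 12 mm before it has reached the board (height (world z) of low_pot above 0.025 m or (height (world z) of low_pot above 0.012 m and horizontal distance between low_pot and board above 0.2 m)).
It fails at once if the low pot is tipped by more than about 29 degrees (angle between low_pot's own z axis and vertical above 0.5 rad).
It fails at once if the tall pot is moved by more than 15 mm or tipped over (distance of tall_pot from where it was at the start of the episode above 0.015 m or angle between tall_pot's own z axis and vertical above 0.3 rad).
It fails at once if the tumbler is moved by more than 15 mm or tipped over (distance of tumbler from where it was at the start of the episode above 0.015 m or angle between tumbler's own z axis and vertical above 0.3 rad).
It also fails if it takes over 45 s, if anything falls off the work surface, if the arm or the gripper's body presses on something with over 40 N, if the wrist force passes 120 N, or if a joint passes its speed limit or range.

## Working session

There is one attempt and no reset: what is moved stays moved. The work goes in short steps, Python scripts to look and compute and a tool call to move; the robot and the scene stay as the last step left them, time stands still between calls to the robot, and variables do not carry over. Pictures are saved under pics/ and viewed, about 8 in all and at most 12, crops included, and the job is handed in when it is done.

Besides the shell and the picture viewer there is one more tool, called after "Emit:" as name(argument=value, ...), one argument or row to a line, values as JSON. servo_tool: Moves the arm, as the interface text tells. Its arguments: {"type":"object","properties":{"travel":{"type":"array","items":{"type":"array","items":{"type":"number"}}},"rotation":{"type":"array","items":{"type":"array","items":{"type":"number"}}},"fingers":{"type":"number"},"newtons":{"type":"number"}},"required":["travel","rotation"]}

```bash
mkdir -p pics; python3 - <<'E'
from rig import r
import cv2
for n in("scene","side"):
    cv2.imwrite(f"pics/{n}0.png",r.read_camera(n)[...,::-1]); c=r.calibration(n); print(n,c)
o=r.get_obs();print(o["tcp_rot"],o["tcp_pos"],o["clock"],o["finger_gap"],r.grip_point_offset)
E
```

```text
scene {'intrinsics': array([[533.80883507,   0.        , 316.71970114],
       [  0.        , 533.80883507, 238.97441828],
       [  0.        ,   0.        ,   1.        ]]), 'R': array([[ 0.84221216,  0.53912602,  0.00467093],
       [ 0.36424885, -0.56259238, -0.74216749],
       [-0.39749397,  0.62676387, -0.67019818]]), 't': array([-508.11451069, -109.31780205, 1249.71288268])}
side {'intrinsics': array([[537.40462862,   0.        , 315.53304109],
       [  0.        , 537.40462862, 231.7622584 ],
       [  0.        ,   0.        ,   1.        ]]), 'R': array([[ 0.93376892, -0.35736671, -0.01909554],
       [-0.24093453, -0.58829474, -0.77191959],
       [ 0.26462456,  0.7253953 , -0.63543332]]), 't': array([-499.62778698,  216.29236048,  787.35822807])}
[-0.70704705  0.0007289   0.00073423  0.70716575] [6.24277356e+02 4.15432076e-02 2.30158472e+02] 0.1 1.0021214259450748 18.700000000000003
```

View pics/scene0.png

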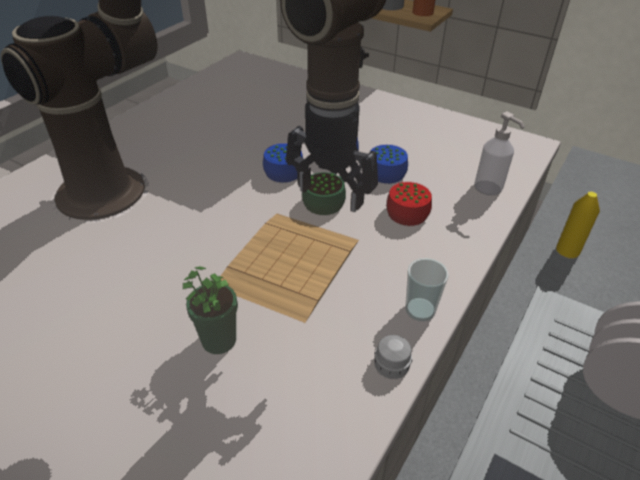

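View pics/side0.png

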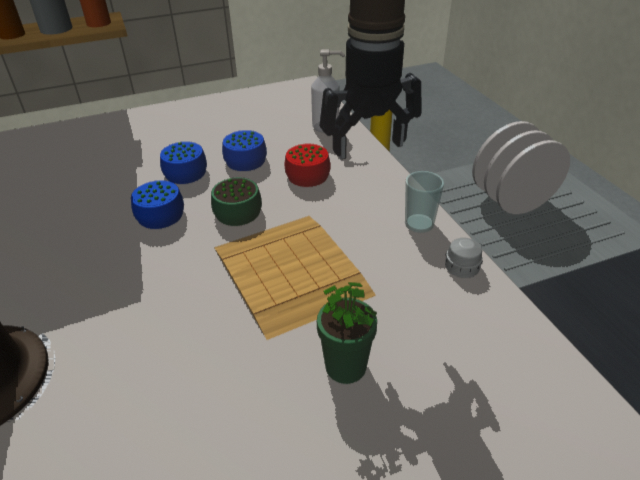

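```bash
cat > h.py <<'E'
import cv2,numpy as np
from rig import r
def cast(c,px,z):
    px=np.atleast_2d(px).astype(float); K,R,t=c["intrinsics"],c["R"],c["t"]
    d=(R.T@np.linalg.inv(K)@np.c_[px,np.ones(len(px))].T).T; o=-R.T@t
    return o+d*((z-o[2])/d[:,2])[:,None]
def blobs(img,lo,hi,amin=300):
    h=cv2.cvtColor(img,cv2.COLOR_RGB2HSV); m=cv2.inRange(h,np.array(lo),np.array(hi))
    m=cv2.morphologyEx(m,cv2.MORPH_CLOSE,np.ones((5,5)))
    cs,_=cv2.findContours(m,cv2.RETR_EXTERNAL,cv2.CHAIN_APPROX_NONE)
    return sorted([cv2.convexHull(c) for c in cs if cv2.contourArea(c)>amin],key=cv2.contourArea,reverse=True)
def cen(c):
    m=cv2.moments(c);return np.array([m["m10"]/m["m00"],m["m01"]/m["m00"]])
E
python3 - <<'E'
from h import *
np.set_printoptions(precision=1,suppress=True)
for n in("scene","side"):
    im=cv2.imread(f"pics/{n}0.png")[...,::-1].copy(); c=r.calibration(n); print(n)
    for col,lo,hi in(("green",(40,60,20),(95,255,200)),("blue",(105,120,40),(130,255,255)),("red",(0,180,60),(6,255,255))):
        for b in blobs(im,lo,hi): print(col,cv2.boundingRect(b),cen(b),"z28",cast(c,cen(b),28)[0])
    for b in blobs(im,(10,70,60),(28,255,255),3000)[:2]:
        q=cv2.approxPolyDP(b,12,True)[:,0]; P=cast(c,q,0)
        print("board",q.tolist(),P[:,:2].tolist(),np.linalg.norm(P-np.roll(P,-1,0),axis=1),P.mean(0))
sc,sd=r.calibration("scene"),r.calibration("side")
print("tumbler base",cast(sc,[421,308],0),cast(sd,[420,222],0),"tall foot",cast(sc,[218,345],0),cast(sd,[347,371],0))
E
```

```text
scene
green (183, 267, 47, 46) [204.8 290.1] z28 [ 433.7 -118.1   28. ]
green (307, 173, 37, 29) [324.5 186.4] z28 [449.  273.9  28. ]
blue (372, 145, 35, 37) [389.6 161.9] z28 [529.1 444.7  28. ]
blue (264, 144, 31, 32) [278.5 160.2] z28 [298.3 303.4  28. ]
red (390, 183, 41, 25) [410.2 194.9] z28 [627.9 351.6  28. ]
board [[276, 214], [357, 240], [305, 321], [229, 299], [221, 279]] [[393.1396307015018, 159.46904316734697], [587.8197819804998, 182.4111374286066], [616.2244339408117, -59.57231703623529], [466.7077355602808, -93.17576319783893], [420.2773224981528, -61.370917555396886]] [196.  243.6 153.2  56.3 222.5] [496.8  25.6   0. ]
side
green (317, 283, 60, 100) [345.9 330.5] z28 [ 531.3 -139.4   28. ]
green (212, 178, 48, 47) [235.6 200.8] z28 [459.9 247.6  28. ]
blue (131, 142, 75, 87) [168.1 185. ] z28 [343.2 355.8  28. ]
blue (223, 131, 42, 40) [243.6 150. ] z28 [525.7 431.7  28. ]
red (286, 145, 42, 37) [305.4 161.5] z28 [638.6 331.4  28. ]
board [[309, 216], [374, 295], [266, 339], [215, 247]] [[589.8331623852234, 179.62843784499069], [615.402539276032, -65.0078751249763], [419.24555151139805, -87.2688645893785], [393.9130407039087, 157.8425738058022]] [246.  197.4 246.4 197.1] [504.6  46.3   0. ]
tumbler base [[780.2  82.9   0. ]] [[784.3  78.9   0. ]] tall foot [[ 518.7 -185.8    0. ]] [[ 512.3 -188.4    0. ]]
```

Emit:
servo_tool(
  travel=[
    [-1.5, 0.2, 2.7],
    [-3.5, 0.5, 6.3],
    [-6, 0.8, 10.8],
    [-8.5, 1.1, 15.3],
    [-11, 1.5, 19.8],
    [-13, 1.8, 23.4],
    [-14.5, 2, 26.1],
    [-15, 2, 27],
  ],
  rotation=[
    [0, -1, 0],
    [0, -2.5, 0],
    [0, -4.5, 0],
    [0, -7, 0],
    [0, -9, 0],
    [0, -11, 0],
    [0, -12, 0],
    [0, -12.6, 0],
  ],
  fingers=0.18,
)

```text
clock: 0.77
tcp_pos: [472.3, 272.3, 210.4]
tcp_rot: [-0.703, -0.078, 0.079, 0.703]
wrist_force: [0.1, -0.1, -0.3]
finger_gap: 0.586
```

```bash
python3 - <<'E'
from h import *
o=r.get_obs();print(o["clock"],o["tcp_pos"],o["tcp_rot"],o["finger_gap"])
w=r.calibration("wrist");np.savez("w1.npz",K=w["intrinsics"],R=w["R"],t=w["t"])
a=r.read_camera("wrist"); s=r.read_camera("side")
cv2.imwrite("pics/w1.png",a[...,::-1]);cv2.imwrite("pics/s1.png",s[...,::-1])
c=r.calibration("side")
print("blue",cast(c,[[158,203],[183,162],[244,150]],30)); print("low",cast(c,[[236.5,201]],28))
E
```

```text
0.7667 [472.25607641 272.26122129 210.39164874] [-0.70256536 -0.07757828  0.0791131   0.70294   ] 0.5858029105873588
blue [[314.34545093 296.5939806   30.        ]
 [387.93690254 430.51251245  30.        ]
 [525.83805057 427.89323206  30.        ]]
low [[461.28836622 246.13114373  28.        ]]
```

View pics/w1.png

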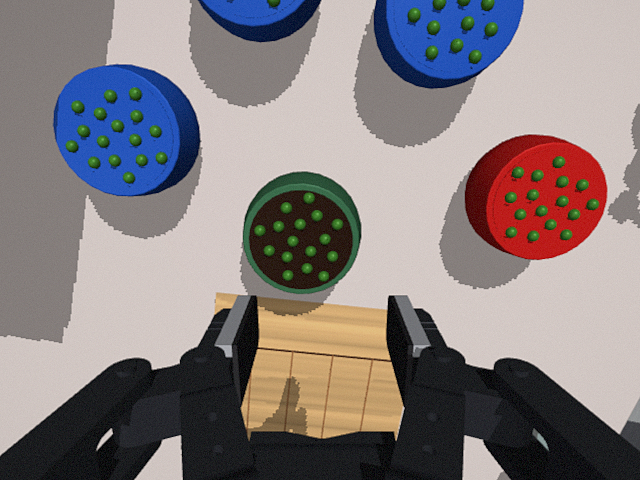

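```bash
python3 - <<'E'
from h import *
np.set_printoptions(precision=1,suppress=True)
f=np.load("w1.npz");c=dict(intrinsics=f["K"],R=f["R"],t=f["t"])
print("cam",-c["R"].T@c["t"])
P=cast(c,[[302,237],[245,237],[358,237],[302,182],[302,293]],55);print(P)
print("blue rims",cast(c,[[117,130],[260,-20],[447,18]],57))
print("board corner",cast(c,[[216,293]],0))
for p in (P[0,:2],):
    th=np.deg2rad(5.9);d=p-[504.6,46.3];print("board frame",np.cos(th)*d[0]+np.sin(th)*d[1],-np.sin(th)*d[0]+np.cos(th)*d[1])
E
```

```text
cam [455.7 346.9 353.7]
[[460.1 252.5  55. ]
 [416.3 242.6  55. ]
 [503.1 262.2  55. ]
 [451.1 295.   55. ]
 [470.  205.2  55. ]]
blue rims [[313.1 302.9  57. ]
 [397.4 418.7  57. ]
 [523.  424.2  57. ]]
board corner [[390.8 160.6   0. ]]
board frame -23.109820511531794 209.6626397640485
```

Emit:
servo_tool(
  travel=[
    [-0.8, 0, 3.3],
    [-1.6, 0, 6.6],
    [-1.6, 2, 6.6],
    [-1.6, 5, 6.6],
    [-1.6, 8, 6.6],
    [-1.6, 11, 6.6],
    [-1.6, 13.5, 6.6],
    [-1.6, 14.5, 6.6],
  ],
  rotation=[
    [0, 0, 0],
    [0, 0, 0],
    [0, 0, 0],
    [0, 0, 0],
    [0, 0, 0],
    [0, 0, 0],
    [0, 0, 0],
    [0, 0, 0],
  ],
)

```text
clock: 1.53
tcp_pos: [442.5, 328.3, 62.1]
tcp_rot: [0.704, 0.075, -0.08, -0.702]
wrist_force: [0.3, 0.0, -0.1]
finger_gap: 0.587
```

Emit:
servo_tool(
  travel=[
    [0, 1, 0],
    [0, 2, 0],
    [0, 3, 0],
    [0, 3.8, 0],
    [0, 4.3, 0],
    [0, 4.5, 0],
    [0, 4.5, 0],
  ],
  rotation=[
    [0, 0, 0],
    [0, 0, 0],
    [0, 0, 0],
    [0, 0, 0],
    [0, 0, 0],
    [0, 0, 0],
    [0, 0, 0],
  ],
)

```text
clock: 2.12
tcp_pos: [444.9, 330.9, 21.1]
tcp_rot: [0.703, 0.078, -0.078, -0.703]
wrist_force: [-0.0, 0.3, 0.1]
finger_gap: 0.591
```

```bash
python3 - <<'E'
from h import *
o=r.get_obs();print(o["clock"],o["tcp_pos"],o["wrist_force"])
cv2.imwrite("pics/s2.png",r.read_camera("side")[60:360,60:460,::-1].repeat(2,0).repeat(2,1))
E
```

```text
2.1167 [444.94039462 330.86235362  21.10266109] [-0.00532801  0.25286261  0.06122696]
```

View pics/s2.png

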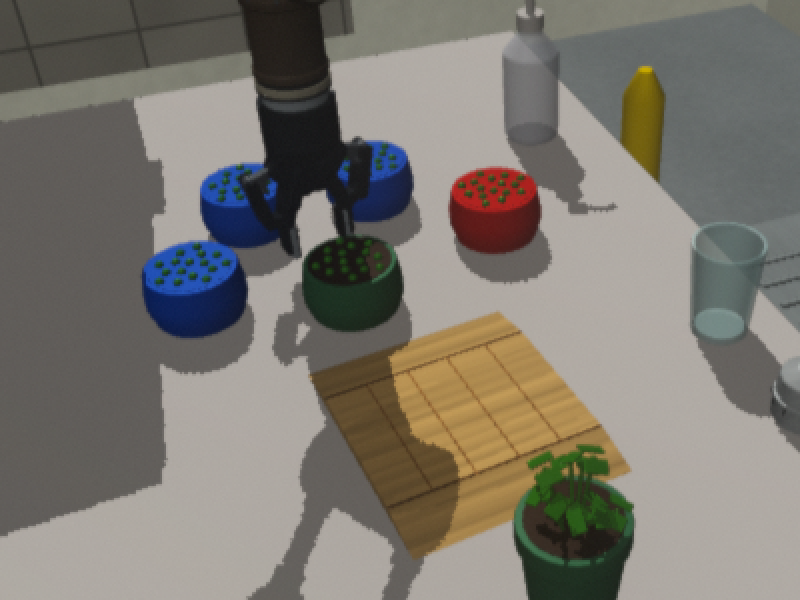

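Emit:
servo_tool(
  travel=[
    [-0.2, 0, -0.5],
    [-0.3, 0, -1.2],
    [-0.3, 0, -2],
    [-0.3, 0, -2.6],
    [-0.3, 0, -3.1],
    [-0.3, 0, -3.6],
    [-0.3, 0, -4.1],
    [-0.3, 0, -4.6],
  ],
  rotation=[
    [0, 0, 0],
    [0, 0, 0],
    [0, 0, 0],
    [0, 0, 0],
    [0, 0, 0],
    [0, 0, 0],
    [0, 0, 0],
    [0, 0, 0],
  ],
)

```text
clock: 2.83
tcp_pos: [452.4, 285.2, 21.4]
tcp_rot: [-0.703, -0.078, 0.077, 0.703]
wrist_force: [0.3, 2.8, -0.4]
finger_gap: 0.593
```

```bash
python3 - <<'E'
from h import *
o=r.get_obs();print(o["clock"],o["tcp_pos"],o["wrist_force"])
w=r.calibration("wrist");np.savez("w3.npz",K=w["intrinsics"],R=w["R"],t=w["t"])
a=r.read_camera("wrist");cv2.imwrite("pics/w3.png",a[...,::-1])
E
```

```text
2.8333 [452.41378973 285.17213671  21.4447898 ] [ 0.30476042  2.84656194 -0.4061693 ]
```

View pics/w3.png

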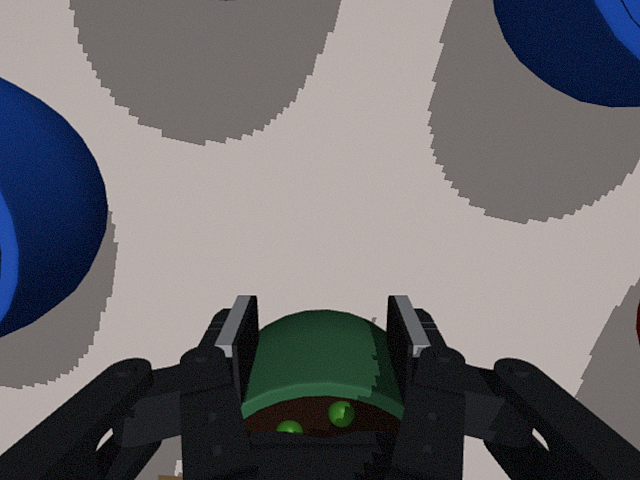

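Emit:
servo_tool(
  travel=[
    [0, 0, -0.6],
    [0, 0, -1.2],
    [0, 0, -1.8],
    [0, 0, -2.4],
    [0, 0, -3.0],
    [0, 0, -3.6],
    [0, 0, -4.2],
    [0, 0, -4.8],
  ],
  rotation=[
    [0, 0, 0],
    [0, 0, 0],
    [0, 0, 0],
    [0, 0, 0],
    [0, 0, 0],
    [0, 0, 0],
    [0, 0, 0],
    [0, 0, 0],
  ],
)

```text
clock: 3.55
tcp_pos: [462.6, 237.9, 21.2]
tcp_rot: [0.703, 0.078, -0.078, -0.703]
wrist_force: [-0.4, 2.9, 0.2]
finger_gap: 0.592
```

Emit:
servo_tool(
  travel=[
    [0, 0, -0.5],
    [0, 0, -1.0],
    [0, 0, -1.5],
    [0, 0, -2.0],
    [0, 0, -2.5],
    [0, 0, -3.0],
    [0, 0, -3.5],
    [0, 0, -4.0],
  ],
  rotation=[
    [0, 0, 0],
    [0, 0, 0],
    [0, 0, 0],
    [0, 0, 0],
    [0, 0, 0],
    [0, 0, 0],
    [0, 0, 0],
    [0, 0, 0],
  ],
)

```text
clock: 4.22
tcp_pos: [471.3, 199.0, 21.2]
tcp_rot: [0.703, 0.078, -0.078, -0.703]
wrist_force: [-0.9, 2.2, -0.1]
finger_gap: 0.586
```

```bash
python3 - <<'E'
from h import *
o=r.get_obs();print(o["clock"],o["tcp_pos"],o["wrist_force"])
cv2.imwrite("pics/s4.png",r.read_camera("side")[60:360,60:460,::-1].repeat(2,0).repeat(2,1))
E
```

```text
4.2167 [471.31356919 198.96495936  21.24811635] [-0.89916798  2.17236403 -0.08686943]
```

View pics/s4.png

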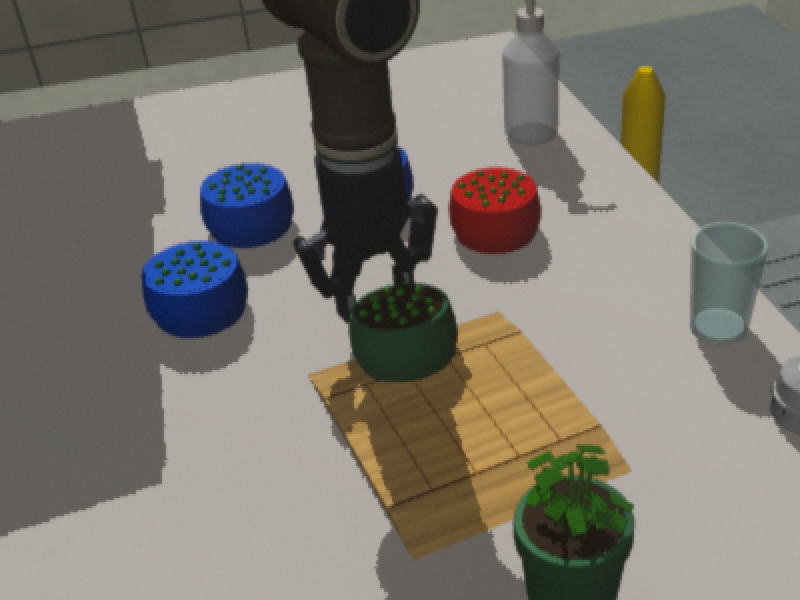

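Emit:
servo_tool(
  travel=[
    [0, 0, -0.5],
    [0, 0, -1.0],
    [0, 0, -1.5],
    [0, 0, -2.0],
    [0, 0, -2.5],
    [0, 0, -3.0],
    [0, 0, -3.5],
    [0, 0, -4.0],
  ],
  rotation=[
    [0, 0, 0],
    [0, 0, 0],
    [0, 0, 0],
    [0, 0, 0],
    [0, 0, 0],
    [0, 0, 0],
    [0, 0, 0],
    [0, 0, 0],
  ],
)

```text
clock: 4.93
tcp_pos: [482.4, 162.9, 23.8]
tcp_rot: [-0.701, -0.079, 0.075, 0.704]
wrist_force: [-0.8, 4.2, 4.3]
finger_gap: 0.591
```

Emit:
servo_tool(
  travel=[
    [0, 0, -0.5],
    [0, 0, -1.0],
    [0, 0, -1.5],
    [0, 0, -2.0],
    [0, 0, -2.5],
    [0, 0, -3.0],
    [0, 0, -3.5],
    [0, 0, -4.0],
  ],
  rotation=[
    [0, 0, 0],
    [0, 0, 0],
    [0, 0, 0],
    [0, 0, 0],
    [0, 0, 0],
    [0, 0, 0],
    [0, 0, 0],
    [0, 0, 0],
  ],
)

```text
clock: 5.6
tcp_pos: [488.6, 120.9, 21.2]
tcp_rot: [-0.703, -0.077, 0.078, 0.703]
wrist_force: [-0.8, 4.2, 3.9]
finger_gap: 0.593
```

```bash
python3 - <<'E'
from h import *
o=r.get_obs();print(o["clock"],o["tcp_pos"],o["wrist_force"])
cv2.imwrite("pics/s5.png",r.read_camera("side")[60:360,160:460,::-1].repeat(2,0).repeat(2,1))
E
```

```text
5.6 [488.60965838 120.8530603   21.16519549] [-0.77109022  4.1766846   3.8555583 ]
```

View pics/s5.png

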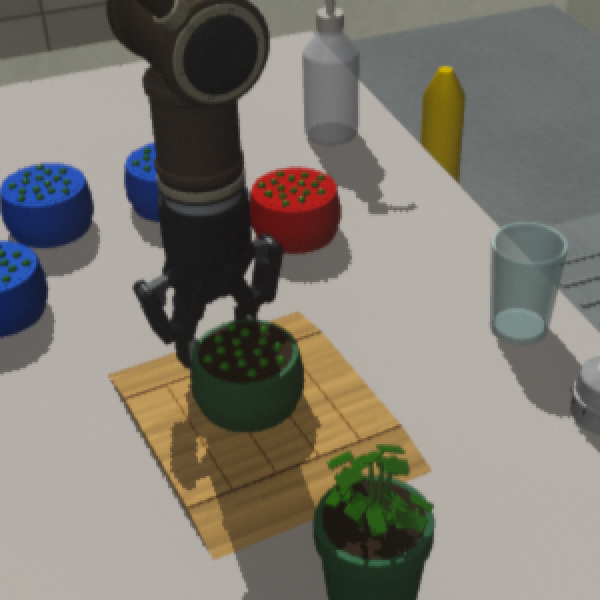

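```bash
python3 - <<'E'
from h import *
c=r.calibration("side");th=np.deg2rad(5.9)
for p in (cast(c,[283.2,248],38)[0],cast(c,[283,236],65)[0]):
    d=p[:2]-[504.6,46.3];print(p,"board frame",np.cos(th)*d[0]+np.sin(th)*d[1],-np.sin(th)*d[0]+np.cos(th)*d[1])
E
```

```text
[499.8731931  64.6747639  38.       ] board frame -2.812979542750396 18.763309884350104
[501.15449108  64.71778935  65.        ] board frame -1.5340461382727504 18.674399555476153
```

Emit:
servo_tool(
  travel=[
    [0, 0, -0.4],
    [0, 0, -0.8],
    [0, 0, -1.2],
    [0, 0, -1.5],
    [0, 0, -1.8],
    [0, 0, -2.0],
    [0, 0, -2.1],
    [0, 0, -2.1],
  ],
  rotation=[
    [0, 0, 0],
    [0, 0, 0],
    [0, 0, 0],
    [0, 0, 0],
    [0, 0, 0],
    [0, 0, 0],
    [0, 0, 0],
    [0, 0, 0],
  ],
)

```text
clock: 6.32
tcp_pos: [493.1, 100.4, 21.0]
tcp_rot: [0.703, 0.077, -0.078, -0.703]
wrist_force: [-0.6, 1.0, 1.1]
finger_gap: 0.588
```

Emit:
servo_tool(
  travel=[
    [0, 0, 0.2],
    [0, 0, 0.6],
    [0, 0, 1.2],
    [0, 0, 2.0],
    [0, 0, 3.0],
    [0, 0, 4.0],
    [0, 0, 5.0],
    [0, 0, 6.0],
  ],
  rotation=[
    [0, 0, 0],
    [0, 0, 0],
    [0, 0, 0],
    [0, 0, 0],
    [0, 0, 0],
    [0, 0, 0],
    [0, 0, 0],
    [0, 0, 0],
  ],
)

```text
clock: 6.98
tcp_pos: [479.8, 160.8, 21.3]
tcp_rot: [-0.703, -0.078, 0.078, 0.703]
wrist_force: [-0.5, 0.2, 0.8]
finger_gap: 0.591
```

Emit:
servo_tool(
  travel=[
    [0, -1, 0.5],
    [0, -3, 1],
    [0, -6, 1],
    [0, -9, 1],
    [0, -12, 1],
    [0, -14, 1],
    [0, -15, 1],
    [0, -15, 1],
  ],
  rotation=[
    [0, 0, 0],
    [0, 0, 0],
    [0, 0, 0],
    [0, 0, 0],
    [0, 0, 0],
    [0, 0, 0],
    [0, 0, 0],
    [0, 0, 0],
  ],
)

```text
clock: 7.65
tcp_pos: [480.2, 170.1, 174.7]
tcp_rot: [-0.703, -0.08, 0.075, 0.703]
wrist_force: [1.0, 0.8, -0.2]
finger_gap: 0.589
```

```bash
python3 - <<'E'
from h import *
o=r.get_obs();print(o["clock"],o["tcp_pos"],o["wrist_force"])
w=r.calibration("wrist");np.savez("w6.npz",K=w["intrinsics"],R=w["R"],t=w["t"])
a=r.read_camera("wrist");s=r.read_camera("side");e=r.read_camera("scene")
cv2.imwrite("pics/e6.png",e[...,::-1]);cv2.imwrite("pics/s6.png",s[...,::-1]);cv2.imwrite("pics/w6.png",a[...,::-1])
j=np.hstack([s[130:400,160:440],e[130:370,170:450][:240] if 0 else cv2.copyMakeBorder(e[150:370,170:450],0,50,0,0,cv2.BORDER_CONSTANT)])
cv2.imwrite("pics/j6.png",cv2.resize(j[...,::-1],(800,386)))
E
```

```text
7.65 [480.1939749  170.094417   174.68688944] [ 1.04946297  0.81521059 -0.16599939]
```

View pics/j6.png

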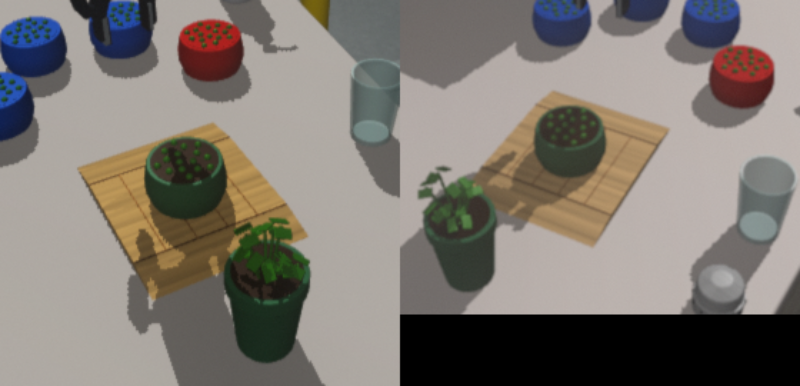

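```bash
python3 - <<'E'
from h import *
np.set_printoptions(precision=1,suppress=True)
th=np.deg2rad(5.9)
for n,px in(("side",[290.2,253.9]),("scene",[289,248])):
    c=r.calibration(n);im=cv2.imread(f"pics/{'s' if n=='side' else 'e'}6.png")[...,::-1].copy()
    for q in [px]+[cen(b) for b in blobs(im,(40,60,20),(95,255,200),200) if abs(cen(b)-px).max()<15]:
        p=cast(c,q,38)[0];d=p[:2]-[504.6,46.3];print(n,q,p,"board frame",np.cos(th)*d[0]+np.sin(th)*d[1],-np.sin(th)*d[0]+np.cos(th)*d[1])
    tf={"side":[[347,371],[420,222]],"scene":[[218,345],[421,308]]}[n]
    a=cv2.imread(f"pics/{n}0.png").astype(int)
    for k,(u,v) in zip(("tall","tumbler"),tf): print(k,"foot change",np.abs(a-im[...,::-1])[v-25:v+10,u-22:u+22].max(2).mean())
E
```

```text
side [290.2, 253.9] [506.2  45.3  38. ] board frame 1.5363123523050064 -1.1211572405012387
side [289.3 253.6] [505.1  46.7  38. ] board frame 0.5303962521103919 0.37516132188731816
tall foot change 5.138961038961039
tumbler foot change 4.252597402597402
scene [289, 248] [505.4  51.   38. ] board frame 1.2418539602037453 4.6328544803471825
scene [291.2 239.5] [494.6  74.   38. ] board frame -7.081402722607528 28.62740244496984
tall foot change 4.185714285714286
tumbler foot change 1.6168831168831168
```

```bash
python3 -c "
from rig import r
print(r.get_obs()['wrist_force'],r.finish_job())"
```

```text
the job is handed in; nothing more can be done
[-0.99489209  0.05348711  0.3289736 ] None
```

I slid the low green pot along the sill and up the ramp with the half-open fingers cradling it. It now stands on the flat top of the board. I then backed the fingers straight off, raised the arm clear and handed the job in at about 8 s of the 45 s allowed. `r.finish_job()` gives no verdict, so the result below rests on my own checks.

- **Position:** the side camera puts the pot within about 2 mm of the board's middle. The scene camera puts it about 1 mm off across the board and 5 mm off along it. Limits are 30 mm across and 25 mm along.
- **Upright and clear:** the last picture shows the pot standing upright on the flat top with the gripper raised well above it.
- **Bystanders:** the tall pot and the tumbler look unmoved. Comparing the images around their feet before and after showed only small changes.
- **Checks that disagreed:** one automatic colour-mask reading in the scene view gave 29 mm off along the board. I rejected it because the mask caught only the dim upper part of the pot, and both outline readings and the final gripper position contradict it.
- **Force:** there was a brief upward force of about 4 N on the fingers while the pot was on the ramp. It dropped to about 1 N by the end of the push.

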